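# Raise the counterweighted drop bar and feed the oak blank to its stop

### The arm

A 6-joint arm with a two-finger parallel gripper is mounted at the origin on the work surface. World frame = base frame: x ahead of the robot, y to its left, z up, the work surface at z = 0. Lengths are in m, angles in rad, forces in N, time in s.
With the tool pointing down it reaches from about 0.3 to 0.875 m from the base axis. Payload 6.4 kg.
Tool frame: the origin (TCP) lies between the finger pads; the fingertips stand 19 mm ahead of it and the grasp point (between the pads) is the TCP (ctrl.tips_ahead is the z of the fingertips in the tool frame, in m); z points along the fingers, y is the line along which they close (so a half turn about z gives the same grasp; the last joint's range is limited). The gripper opens to 85 mm and grips with 20 to 120 N. Pads are 22 mm wide; open, the fingers measure 114 mm over their backs; the gripper's body (76 mm by 85 mm) begins 54 mm behind the grasp point. The pads swing forward as they close: fully open they stand 13 mm farther back than shut.
Start: joints at [0.991, 0.181, 1.607, -0, 1.354, -0.206], TCP at [0.21, 0.535, 0.214] pointing down, gripper open.
Joint ranges: [-2.99, 2.99], [-0.89, 2.07], [0.3, 2.58], [-1.14, 4.28], [0, 2.63], [-3.12, 3.12]. Speed limits (rad/s): [2.57, 2.57, 3.01, 3.14, 3.14, 3.14].

### API

Orientations are given as a unit quaternion [w, x, y, z].
In Python, from bench import readout, vision, ctrl gives the robot as it stands.
- The arm moves only by the tool play_rows, never from a script. Its arguments are lists of equal length, an entry for each row: "xyz": the shift along the tool's x, y, z in mm, a list of three; "rot": the turn, a rotation vector about the tool's x, y, z in rad, a list of three; "grip": the opening, from 0 (shut) to 1 (fully open). In form: {"xyz": [[x, y, z], ...], "rot": [[rx, ry, rz], ...], "grip": [grip, ...]}. A call has exactly 10 rows; each row is the pose to reach, as a shift and turn from the pose commanded when the call began, along the tool's axes at that moment; what a row does not reach only later rows make up. A row lasts 1/8 s, in which the tool goes at most 62.5 mm and 10.7 degrees, less where a joint would pass 70% of its speed; a pose out of reach is approached as far as the arm can. A call with a gripper value outside its range is refused whole. The fingers move at their own pace and stop on an object; the grip force is fixed at half the most. Time passes only in rows, so rows that repeat a pose let the fingers close, or fill a call up. It gives the time, the measured TCP pose, the force, the opening and the grip force at its end, in the units of the state.
- readout.get_obs(): the state, without advancing time (a new reading comes with each control period).
- vision.camera(name): name is "scene" or "top"; returns a dict with "color" (384x512x3 uint8, red, green, blue), "depth" (384x512 float32, m along the optical axis (not along the pixel's ray), 0 where there is no reading), "camera_matrix" (3x3 intrinsics, pixels), "extrinsics" (4x4, takes a point from camera to world coordinates). Camera axes: x right, y down, z forward; pixel columns grow to the right and rows downward; lengths in m; the calibration is good to about 2 mm. A picture is of the moment at which its call begins.
- ctrl.hand_in(): hands the job in; it is judged then, once.
The state is a dict: "time_s": time; "q": joint angles; "dq": joint speeds; "joint_efforts": joint torques, N m; "eef_pos": TCP position; "eef_rot": TCP orientation; "wrist_force": force on the tool from outside, world axes, zero at the start; "torque": the same for the moment, N m; "opening": opening from 0.0 (shut) to 1.0 (fully open); "grasp_force": force on a finger pad.
Only numpy, scipy, OpenCV 4.12 (cv2) and the standard library are available. Lean on these libraries where they do the work, as an engineer would, in place of code of your own. Each camera call takes 0.05 s, during which the arm holds its last target. There are 200 camera calls.

### The job

On the boat shop's feed bed, push the counterweighted drop bar up past its balance point so that it stays raised by itself, then push the oak blank along its channel, under the raised bar, until it butts against the end stop. Only push, gently, with the fingers: do not pinch or force the bar or the blank, do not lift the blank, and leave the mug, the jar and the screwdriver where they are. Finish with the bar still up, the blank at the stop and the hand clear.

Things in the scene. Friction and masses are not known exactly. Their poses are not given: they have to be found in the camera images.
- bed: Fixed plywood feed bed 45 mm thick; place and yaw vary (up to 0.3 rad). Origin on the bench top, on the channel's centre line, below the drop bar. x runs along the channel, away from the robot, to the end stop; y to the pivot side (left), z up. It covers x -220..100, y -50..185 mm. Two guide strips 14 mm wide, tops 60 mm above the bench, leave a channel 56 mm wide centred on y = 0.
- bar (a joint): Drop bar's angle, rad: 0 = down, level across the channel (start), growing as the free end rises, about an axis along the bed's x through bar_pivot, to a rigid stop at 1.5. Below about 0.82 it falls back; beyond this balance point its counterweight carries it to the stop, where it stays. Raising it takes about 1 N at bar_underside; the damped hinge goes over by itself in 1 to 3 s.
- bar_pivot (a point): The bar's pivot point, fixed on the bed at bed (0, 145, 120) mm; axes as the bed's. It lies between two dark steel cheeks covering bed x -30..30, y 120..170 mm, up to 145 mm above the bench. A dark steel counterweight disc, 44 mm across, on a short stalk belongs to the bar; with the bar down it is 40 mm behind (+y) and 60 mm above the pivot.
- bar_underside (a point): Middle of the underside of the drop bar, an oak bar 20 mm wide and 30 mm high in section, reaching 270 mm from the pivot, along the bed's -y when down. The point is 240 mm along the bar from the pivot, 15 mm below its centre line, 105 mm above the bench when down, beyond the bed's edge: free bench below. Moves with the bar; axes as the bed's when down.
- blade (a point): Middle of the lower edge of the wooden blade (44 mm wide, 14 mm thick) that hangs from the bar, 145 mm from the pivot, and bars the channel: 70 mm above the bench when down, too low for the blank to pass. Moves with the bar.
- blank_center (a point): Centre of the loose oak blank: a dark block 90 mm long (its x, along the channel), 48 wide, 55 high, 0.13 to 0.25 kg, lying in the channel between the guide strips, first on the robot's side of the bar. Underside 45 mm, centre 72.5 mm, top 100 mm above the bench.
- stop_face (a point): Centre of the end stop's face that the blank must meet, at bed (75, 0, 72.5) mm; axes as the bed's. The stop is a fixed block 84 mm wide, 20 mm thick, its top 95 mm above the bench. With the blank home, its centre is 45 mm short of this point (-x).
- mug_center (a point): Centre of a white mug, 80 mm across, 90 mm high, standing on the bench to the left of the bed; not to be disturbed.
- jar_center (a point): Centre of a lidded amber jar, 70 mm across, 90 mm high, standing on the bench just beyond the bar's free end, seen from the robot; not to be disturbed.
- driver: Screwdriver about 200 mm long lying on the bench to the right of the bar's free end; origin at the middle of its underside, x axis along it; not to be disturbed.
Not all that is in view belongs to the job. Of the things that look like the part that bears blank_center, the largest one is meant.

How it is judged:
By the outcome, as a careful person would: the job done as asked, in the order asked, and still so for the second after the job is handed in, with the robot touching nothing.
It also fails if it takes over 54 s, if anything falls off the work surface, if the arm or the gripper's body presses on something with over 40 N, if the wrist force passes 120 N, or if a joint passes its speed limit or range.

## Working session

There is one attempt and no reset: what is moved stays moved. The work goes in short steps, Python scripts to look and compute and a tool call to move; the robot and the scene stay as the last step left them, time stands still between calls to the robot, and variables do not carry over. Pictures are saved under pics/ and viewed, at most 10 in all, crops included, and the job is handed in when it is done.

Besides the shell and the picture viewer there is one more tool, called after "Emit:" in YAML: its name, and indented under it one key for each argument. play_rows: Moves the arm, as the interface text tells. Its arguments: {"type":"object","properties":{"xyz":{"type":"array","items":{"type":"array","items":{"type":"number"}}},"rot":{"type":"array","items":{"type":"array","items":{"type":"number"}}},"grip":{"type":"array","items":{"type":"number"}}},"required":["xyz","rot","grip"]}

```bash
mkdir -p pics; cat > h.py <<'E'
import numpy as np, cv2
from bench import readout, vision, ctrl
def pts(im):
    d=im["depth"];K=im["camera_matrix"];v,u=np.indices(d.shape)
    P=np.stack([(u-K[0,2])/K[0,0]*d,(v-K[1,2])/K[1,1]*d,d],-1)
    E=im["extrinsics"];return P@E[:3,:3].T+E[:3,3]
def save(im,n,crop=None,s=1.5):
    c=im["color"][...,::-1]
    if crop: u0,v0,u1,v1=crop;c=c[v0:v1,u0:u1]
    cv2.imwrite("pics/"+n,cv2.resize(c,None,fx=s,fy=s,interpolation=cv2.INTER_CUBIC))
E
python3 - <<'E'
from h import *
for n in("top","scene"):
    im=vision.camera(n);save(im,n+"0.png");np.savez("/tmp/"+n,**{k:im[k] for k in im})
    print(im["extrinsics"].round(3).tolist())
o=readout.get_obs();print(o["time_s"],o["eef_pos"],o["eef_rot"],o["wrist_force"])
E
```

```text
[[-0.029, -0.989, 0.144, 0.476], [-0.999, 0.025, -0.027, 0.101], [0.023, -0.145, -0.989, 1.005], [0.0, 0.0, 0.0, 1.0]]
[[-0.444, 0.639, -0.628, 1.161], [0.896, 0.306, -0.323, 0.367], [-0.014, -0.706, -0.708, 0.733], [0.0, 0.0, 0.0, 1.0]]
0.1 [0.20964291 0.53486739 0.21357371] [-3.02145489e-04  1.85788721e-01  9.82589401e-01 -7.27699280e-04] [ 0.02471469 -0.20840034  0.28993123]
```

View pics/top0.png

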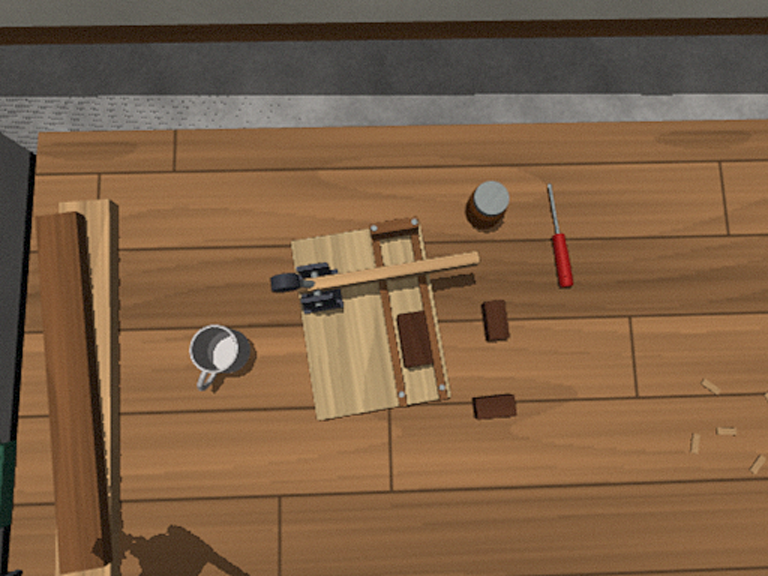

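View pics/scene0.png

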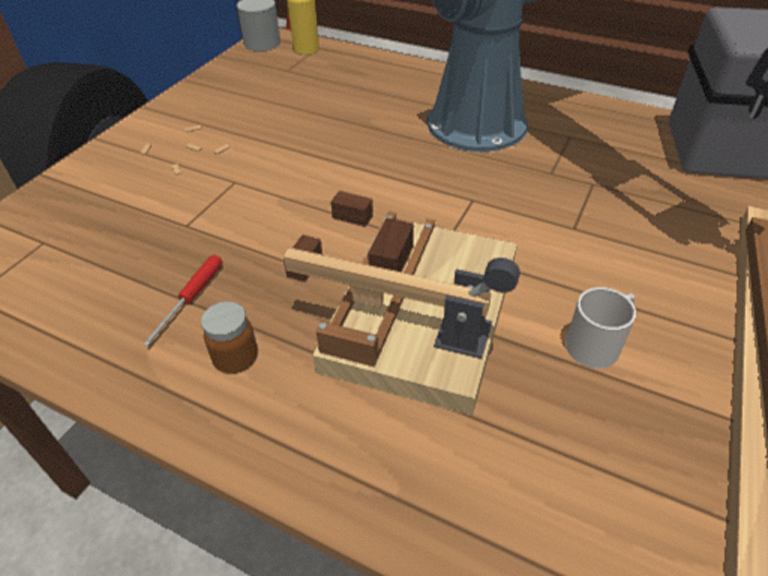

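The top view has three dark blocks: (415,340) in the channel, and (495,320) and (494,406) on the bench (displayed pixels). The one in the channel is the largest and lies between the guide strips, so that is the blank. The bar's free end is at (475,258), the jar at (489,203) and the driver at (562,240).

```bash
python3 - <<'E'
from h import *
im=dict(np.load("/tmp/top.npz"));P=pts(im)
save(im,"crop0.png",(170,120,400,300),3.4)
z=P[...,2];C=im["color"].astype(int)
def reg(u0,v0,u1,v1,zl,zh,name):
    s=np.zeros(z.shape,bool);s[int(v0/1.5):int(v1/1.5),int(u0/1.5):int(u1/1.5)]=1
    s&=(z>zl)&(z<zh);p=P[s]
    if len(p)<5: print(name,"none");return
    (c,sz,a)=cv2.minAreaRect((p[:,:2]*1000).astype(np.float32))
    print(name,len(p),np.round(c,1),np.round(sz,1),round(a,2),"z",np.median(p[:,2]).round(4));return p
bed=reg(280,215,460,425,.035,.055,"bedtop")
reg(395,300,440,375,.093,.11,"blank")
b=reg(340,245,490,300,.125,.145,"bar")
reg(365,215,425,245,.088,.105,"stop")
reg(475,295,515,345,.012,.09,"blk1");reg(465,390,525,425,.012,.09,"blk2")
reg(460,175,515,230,.08,.1,"jar");reg(180,315,255,395,.08,.1,"mug");reg(540,180,580,290,.008,.06,"driver")
# yaw fits
q=b[:,:2];d=np.linalg.svd(q-q.mean(0))[2][0];d*=np.sign(d[1]);print("bar dir",d,"yaw",np.arctan2(-d[0],d[1]))
E
```

```text
bedtop 7316 [568.1 120. ] [320.3 235.1] 8.0 z 0.0452
blank 692 [525.7  44.3] [89.9 48.2] 7.67 z 0.1001
bar 802 [638.1  51.5] [ 21.  230.3] 8.16 z 0.1349
stop 259 [720.7  73.2] [20.4 84. ] 7.32 z 0.0948
blk1 409 [ 558.5 -105.8] [69. 37.] 4.94 z 0.0423
blk2 425 [406.6 -95.8] [36.9 69.5] 4.22 z 0.0425
jar 433 [767.1 -97.9] [59.6 60.3] 89.92 z 0.09
mug 224 [518.5 377.7] [78.4 78.5] 30.93 z 0.089
driver 403 [ 716.8 -234.5] [197.4  25.6] 6.48 z 0.0221
bar dir [-0.14012105  0.99013438] yaw 0.14058366538078162
```

View pics/crop0.png

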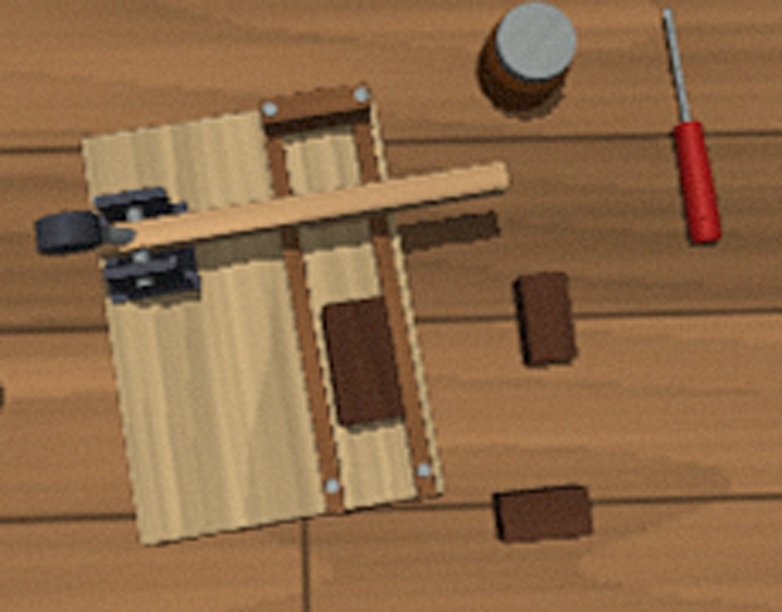

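```bash
cat >> h.py <<'E'
from scipy.spatial.transform import Rotation as R
O=np.array([.6369,.0615,0]);YAW=.14;B=R.from_euler("z",YAW)
TA=float(ctrl.tips_ahead)
def pose(tip,tilt,dyaw=0):  # tip in bed mm, tilt deg from vertical toward bed +x
    r=B*R.from_euler("z",dyaw)*R.from_matrix(np.diag([-1.,1,-1]))*R.from_euler("y",-np.radians(tilt))
    return O+B.apply(np.array(tip)/1000)-r.as_matrix()[:,2]*TA, r
def now():
    o=readout.get_obs();w=o["eef_rot"];r=R.from_quat([w[1],w[2],w[3],w[0]]);p=np.array(o["eef_pos"])
    t=B.inv().apply(p+r.as_matrix()[:,2]*TA-O)*1000
    print("t",round(o["time_s"],2),"tip bed",t.round(1),"F",np.round(o["wrist_force"],2),"q",np.round(o["q"],2),"open",o["opening"]);return p,r
def go(wps,start=None):  # wps: (row, tip, tilt)
    p,r=now() if start is None else start
    for row,tip,tilt in wps:
        P,r2=pose(tip,tilt);print(row,"xyz",(r.inv().apply(P-p)*1000).round(0).tolist(),"rot",(r.inv()*r2).as_rotvec().round(3).tolist())
E
python3 - <<'E'
from h import *
print(TA);go([(0,(-90,-88,200),60)])
print("B from A");go([(0,(-60,-88,62),60),(1,(15,-88,62),60)],pose((-90,-88,200),60))
E
```

```text
0.019
t 0.1 tip bed [-357.   528.3  194.6] F [ 0.02 -0.21  0.29] q [ 0.99  0.18  1.61  0.    1.35 -0.21] open 1.0014733398513338
0 xyz [-521.0, -414.0, 5.0] rot [-0.27, -1.024, -0.465]
B from A
0 xyz [105.0, 0.0, 95.0] rot [0.0, 0.0, 0.0]
1 xyz [67.0, -0.0, 160.0] rot [0.0, 0.0, 0.0]
```

Emit:
play_rows:
  xyz:
    - [-10,-10,-20]
    - [-30,-25,-40]
    - [-60,-50,-60]
    - [-90,-75,-60]
    - [-130,-105,-60]
    - [-170,-135,-60]
    - [-210,-165,-60]
    - [-250,-200,-60]
    - [-290,-230,-60]
    - [-330,-262,-50]
  rot:
    - [-0.013,-0.05,-0.023]
    - [-0.027,-0.1,-0.046]
    - [-0.05,-0.2,-0.09]
    - [-0.08,-0.3,-0.14]
    - [-0.105,-0.4,-0.18]
    - [-0.13,-0.5,-0.23]
    - [-0.16,-0.6,-0.27]
    - [-0.185,-0.7,-0.32]
    - [-0.21,-0.8,-0.36]
    - [-0.235,-0.9,-0.41]
  grip: [0,0,0,0,0,0,0,0,0,0]

```text
time_s: 1.35
eef_pos: [0.4087, 0.1912, 0.265]
eef_rot: [0.419, -0.022, 0.907, 0.034]
wrist_force: [-0.7, -0.3, -0.4]
opening: -0.004
grasp_force: 0.0
```

```bash
python3 - <<'E'
from h import *
go([(9,(-90,-88,200),60)])
E
```

```text
t 1.35 tip bed [-193.4  159.8  252.7] F [-0.73 -0.33 -0.44] q [ 0.27 -0.79  2.47 -0.21  0.61 -1.23] open -0.003556550107393291
9 xyz [-42.0, -243.0, 120.0] rot [-0.033, -0.178, -0.076]
```

Emit:
play_rows:
  xyz:
    - [-3,-10,15]
    - [-6,-25,35]
    - [-10,-50,55]
    - [-15,-80,75]
    - [-20,-115,90]
    - [-26,-150,105]
    - [-32,-185,115]
    - [-38,-215,120]
    - [-42,-235,120]
    - [-42,-243,120]
  rot:
    - [0,0,0]
    - [0,-0.02,-0.01]
    - [-0.005,-0.04,-0.02]
    - [-0.01,-0.06,-0.03]
    - [-0.015,-0.08,-0.035]
    - [-0.02,-0.1,-0.045]
    - [-0.025,-0.12,-0.055]
    - [-0.03,-0.14,-0.065]
    - [-0.033,-0.16,-0.07]
    - [-0.033,-0.178,-0.076]
  grip: [0,0,0,0,0,0,0,0,0,0]

```text
time_s: 2.6
eef_pos: [0.5348, -0.0263, 0.2402]
eef_rot: [0.481, -0.047, 0.875, 0.031]
wrist_force: [-0.1, 0.2, 0.1]
opening: 0.004
grasp_force: 0.0
```

```bash
python3 - <<'E'
from h import *
go([(3,(-90,-88,110),60),(5,(-60,-88,62),60),(9,(15,-88,62),60)])
E
```

```text
t 2.6 tip bed [-97.3 -73.1 230. ] F [-0.15  0.19  0.06] q [-0.7  -0.5   2.47  1.16  0.74 -3.12] open 0.0037879599728601145
3 xyz [98.0, -16.0, 71.0] rot [-0.019, -0.042, -0.021]
5 xyz [122.0, -16.0, 122.0] rot [-0.019, -0.042, -0.021]
9 xyz [82.0, -14.0, 185.0] rot [-0.019, -0.042, -0.021]
```

```bash
python3 - <<'E'
from h import *
go([(9,(-90,-88,200),40)])
go([(9,(-90,-88,200),40)],pose((-90,-88,200),60))
E
```

```text
t 2.6 tip bed [-97.3 -73.1 230. ] F [-0.15  0.19  0.06] q [-0.7  -0.5   2.47  1.16  0.74 -3.12] open 0.0037879599728601145
9 xyz [15.0, -15.0, 23.0] rot [-0.015, 0.307, -0.024]
9 xyz [-6.0, -0.0, 1.0] rot [-0.0, 0.349, 0.0]
```

Emit:
play_rows:
  xyz:
    - [0,0,0]
    - [0,0,0]
    - [0,0,0]
    - [0,0,0]
    - [0,0,0]
    - [0,-5,5]
    - [0,-5,5]
    - [0,-10,10]
    - [0,-10,10]
    - [0,-10,10]
  rot:
    - [0,0.05,0]
    - [0,0.1,0]
    - [0,0.15,0]
    - [0,0.2,0]
    - [0,0.25,0]
    - [0,0.3,0]
    - [0,0.33,0]
    - [0,0.33,0]
    - [0,0.33,0]
    - [0,0.33,0]
  grip: [0,0,0,0,0,0,0,0,0,0]

```text
time_s: 3.85
eef_pos: [0.5434, -0.0322, 0.2332]
eef_rot: [0.33, -0.053, 0.942, 0.024]
wrist_force: [-0.1, -0.4, 0.9]
opening: 0.001
grasp_force: 0.0
```

```bash
python3 - <<'E'
from h import *
p,r=now();print(B.inv().apply(r.as_matrix()[:,2]),B.inv().apply(r.as_matrix()[:,1]))
go([(2,(-90,-86,100),42),(5,(-55,-86,50),42),(9,(5,-86,50),42)])
E
```

```text
t 3.85 tip bed [-93.8 -79.8 218.3] F [-0.07 -0.44  0.85] q [-0.53 -0.35  2.21  0.56  0.8  -2.51] open 0.0006836078041360003
[ 0.62415135 -0.00655628 -0.78127595] [0.02308809 0.99968286 0.01005567]
t 3.85 tip bed [-93.8 -79.8 218.3] F [-0.07 -0.44  0.85] q [-0.53 -0.35  2.21  0.56  0.8  -2.51] open 0.0006836078041360003
2 xyz [72.0, -7.0, 95.0] rot [-0.007, -0.059, -0.024]
5 xyz [76.0, -7.0, 156.0] rot [-0.007, -0.059, -0.024]
9 xyz [29.0, -6.0, 193.0] rot [-0.007, -0.059, -0.024]
```

Emit:
play_rows:
  xyz:
    - [10,-2,15]
    - [25,-4,35]
    - [45,-7,60]
    - [60,-7,80]
    - [72,-7,95]
    - [75,-7,110]
    - [76,-7,125]
    - [76,-7,140]
    - [76,-7,150]
    - [76,-7,156]
  rot:
    - [0,0,0]
    - [0,0,0]
    - [0,-0.01,0]
    - [0,-0.01,0]
    - [0,-0.02,-0.01]
    - [-0.007,-0.03,-0.02]
    - [-0.007,-0.04,-0.024]
    - [-0.007,-0.05,-0.024]
    - [-0.007,-0.059,-0.024]
    - [-0.007,-0.059,-0.024]
  grip: [0,0,0,0,0,0,0,0,0,0]

```text
time_s: 5.1
eef_pos: [0.5863, -0.0286, 0.0797]
eef_rot: [0.345, -0.062, 0.936, 0.023]
wrist_force: [0.6, -0.7, -0.6]
opening: 0.003
grasp_force: 0.0
```

```bash
python3 - <<'E'
from h import *
p,r=now();print(B.inv().apply(r.as_matrix()[:,2]),B.inv().apply(r.as_matrix()[:,1]))
go([(9,(5,-86,50),42)])
save(vision.camera("scene"),"s1.png",(150,60,420,280),2.7)
E
```

```text
t 5.1 tip bed [-50.3 -82.3  65.2] F [ 0.6  -0.72 -0.57] q [-0.47  0.09  2.24  1.1   0.43 -3.12] open 0.002545470231308727
[ 0.64950551 -0.00472223 -0.76034222] [7.30507144e-03 9.99973317e-01 2.97007545e-05]
t 5.1 tip bed [-50.3 -82.3  65.2] F [ 0.6  -0.72 -0.57] q [-0.47  0.09  2.24  1.1   0.43 -3.12] open 0.002545470231308727
9 xyz [-32.0, -3.0, 48.0] rot [-0.005, -0.026, -0.006]
```

View pics/s1.png

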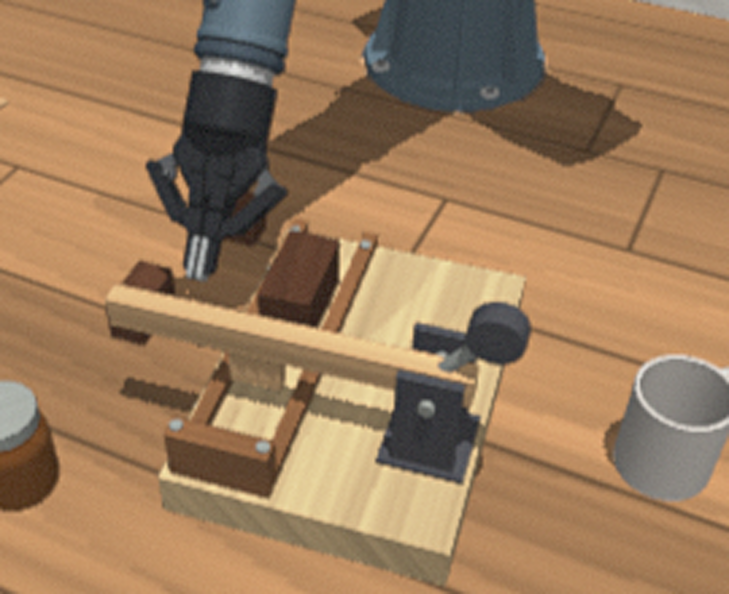

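The tool is about 30 mm short of the bar at crop pixel (195,275), and the bar and blank are untouched. Joint 6 is at its limit, so I'll back off and give the tool a half turn for more range.

Emit:
play_rows:
  xyz:
    - [0,0,-15]
    - [0,0,-30]
    - [0,0,-45]
    - [0,0,-60]
    - [0,0,-60]
    - [0,0,-60]
    - [0,0,-60]
    - [0,0,-60]
    - [0,0,-60]
    - [0,0,-60]
  rot:
    - [0,0,0.157]
    - [0,0,0.314]
    - [0,0,0.471]
    - [0,0,0.628]
    - [0,0,0.785]
    - [0,0,0.942]
    - [0,0,1.1]
    - [0,0,1.257]
    - [0,0,1.414]
    - [0,0,1.571]
  grip: [0,0,0,0,0,0,0,0,0,0]

```text
time_s: 6.4
eef_pos: [0.5471, -0.034, 0.1254]
eef_rot: [0.227, 0.62, 0.704, 0.261]
wrist_force: [-0.9, 0.5, 0.0]
opening: 0.0
grasp_force: 0.0
```

Emit:
play_rows:
  xyz:
    - [0,0,0]
    - [0,0,0]
    - [0,0,0]
    - [0,0,0]
    - [0,0,0]
    - [0,0,0]
    - [0,0,0]
    - [0,0,0]
    - [0,0,0]
    - [0,0,0]
  rot:
    - [0,0,0.157]
    - [0,0,0.314]
    - [0,0,0.471]
    - [0,0,0.628]
    - [0,0,0.785]
    - [0,0,0.942]
    - [0,0,1.1]
    - [0,0,1.257]
    - [0,0,1.414]
    - [0,0,1.571]
  grip: [0,0,0,0,0,0,0,0,0,0]

```text
time_s: 7.65
eef_pos: [0.5471, -0.034, 0.1254]
eef_rot: [-0.024, 0.936, 0.059, 0.345]
wrist_force: [-0.7, -0.4, 0.3]
opening: 0.003
grasp_force: 0.0
```

```bash
sed -i 's/return O+B.apply/r=r*R.from_euler("z",np.pi);return O+B.apply/' h.py; python3 - <<'E'
from h import *
p,r=now();print(B.inv().apply(r.as_matrix()[:,2]),B.inv().apply(r.as_matrix()[:,1]))
go([(4,(-90,-86,120),50),(9,(-60,-86,62),58)])
E
```

```text
t 7.65 tip bed [-89.9 -82.1 110.9] F [-0.67 -0.37  0.31] q [-0.54 -0.12  2.31  0.89  0.55  0.21] open 0.002630302995683788
[ 0.64942989 -0.00503851 -0.76040478] [-0.01226549 -0.99991736 -0.0038499 ]
t 7.65 tip bed [-89.9 -82.1 110.9] F [-0.67 -0.37  0.31] q [-0.54 -0.12  2.31  0.89  0.55  0.21] open 0.002630302995683788
4 xyz [3.0, 4.0, -7.0] rot [0.006, 0.166, -0.011]
9 xyz [-15.0, 4.0, 58.0] rot [0.007, 0.305, -0.011]
```

Emit:
play_rows:
  xyz:
    - [0,1,-2]
    - [1,2,-4]
    - [2,3,-6]
    - [3,4,-7]
    - [2,4,5]
    - [-2,4,18]
    - [-6,4,32]
    - [-10,4,45]
    - [-15,4,58]
    - [-15,4,58]
  rot:
    - [0,0.04,0]
    - [0,0.08,0]
    - [0,0.12,-0.01]
    - [0.006,0.16,-0.011]
    - [0.006,0.19,-0.011]
    - [0.006,0.22,-0.011]
    - [0.007,0.25,-0.011]
    - [0.007,0.28,-0.011]
    - [0.007,0.305,-0.011]
    - [0.007,0.305,-0.011]
  grip: [0,0,0,0,0,0,0,0,0,0]

```text
time_s: 8.9
eef_pos: [0.5729, -0.0341, 0.0698]
eef_rot: [-0.035, 0.873, 0.063, 0.482]
wrist_force: [0.5, -0.1, 0.5]
opening: 0.0
grasp_force: 0.0
```

```bash
python3 - <<'E'
from h import *
p,r=now();print(B.inv().apply(r.as_matrix()[:,2]),B.inv().apply(r.as_matrix()[:,1]))
go([(9,(12,-86,62),58)])
E
```

```text
t 8.9 tip bed [-60.6 -85.7  59.7] F [ 0.51 -0.11  0.45] q [-0.65  0.23  2.4   1.97  0.72 -1.01] open 0.00035526663846624414
[ 0.84631745  0.00284035 -0.5326713 ] [ 3.58607104e-03 -9.99993503e-01  3.65371902e-04]
t 8.9 tip bed [-60.6 -85.7  59.7] F [ 0.51 -0.11  0.45] q [-0.65  0.23  2.4   1.97  0.72 -1.01] open 0.00035526663846624414
9 xyz [41.0, 1.0, 60.0] rot [-0.003, 0.003, 0.002]
```

Emit:
play_rows:
  xyz:
    - [4,0,6]
    - [8,0,12]
    - [12,0,18]
    - [17,0,25]
    - [22,0,32]
    - [27,0,40]
    - [32,0,47]
    - [36,0,53]
    - [41,0,60]
    - [41,0,60]
  rot:
    - [0,0,0]
    - [0,0,0]
    - [0,0,0]
    - [0,0,0]
    - [0,0,0]
    - [0,0,0]
    - [0,0,0]
    - [0,0,0]
    - [0,0,0]
    - [0,0,0]
  grip: [0,0,0,0,0,0,0,0,0,0]

```text
time_s: 10.15
eef_pos: [0.6461, -0.024, 0.0743]
eef_rot: [-0.034, 0.872, 0.064, 0.484]
wrist_force: [-0.1, 0.7, -0.3]
opening: -0.001
grasp_force: 0.0
```

```bash
python3 - <<'E'
from h import *
p,r=now()
def arc(f,r=231,off=-28): 
    return (12,145-r*np.cos(f)-15*np.sin(f),120+r*np.sin(f)-15*np.cos(f)+off)
go([(f,arc(f),58) for f in (0,.15,.3,.45,.6,.75,.9,1.0)],(p,r))
save(vision.camera("scene"),"s2.png",(150,60,420,280),2.7)
E
```

```text
t 10.15 tip bed [ 13.3 -85.9  64.3] F [-0.06  0.68 -0.32] q [-0.5   0.32  2.24  2.07  0.62 -0.97] open -0.00137973506192773
0 xyz [10.0, 0.0, -8.0] rot [-0.002, 0.0, 0.005]
0.15 xyz [40.0, -0.0, -26.0] rot [-0.002, 0.0, 0.005]
0.3 xyz [69.0, -6.0, -44.0] rot [-0.002, 0.0, 0.005]
0.45 xyz [97.0, -16.0, -62.0] rot [-0.002, 0.0, 0.005]
0.6 xyz [123.0, -31.0, -78.0] rot [-0.002, 0.0, 0.005]
0.75 xyz [147.0, -51.0, -93.0] rot [-0.002, 0.0, 0.005]
0.9 xyz [169.0, -75.0, -107.0] rot [-0.002, 0.0, 0.005]
1.0 xyz [181.0, -93.0, -114.0] rot [-0.002, 0.0, 0.005]
```

View pics/s2.png

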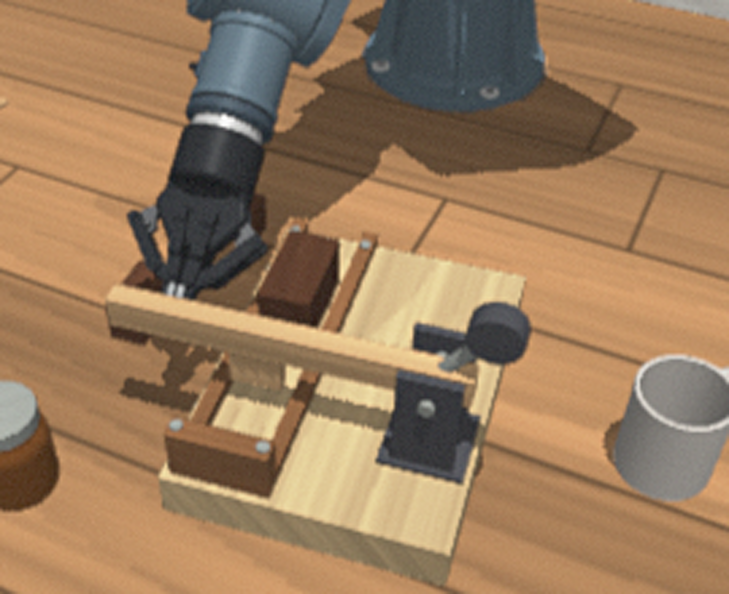

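The finger tips are under the bar at crop pixel (175,290), clear of the blank and jar. Next I'll raise the bar slowly along its arc.

Emit:
play_rows:
  xyz:
    - [4,0,-3]
    - [8,0,-6]
    - [13,0,-10]
    - [19,0,-13]
    - [26,0,-17]
    - [33,0,-22]
    - [41,0,-27]
    - [50,-2,-33]
    - [59,-4,-38]
    - [69,-6,-44]
  rot:
    - [0,0,0]
    - [0,0,0]
    - [0,0,0]
    - [0,0,0]
    - [0,0,0]
    - [0,0,0]
    - [0,0,0]
    - [0,0,0]
    - [0,0,0]
    - [0,0,0]
  grip: [0,0,0,0,0,0,0,0,0,0]

```text
time_s: 11.45
eef_pos: [0.6438, -0.018, 0.1567]
eef_rot: [-0.034, 0.872, 0.063, 0.483]
wrist_force: [0.0, 0.1, 0.6]
opening: -0.001
grasp_force: 0.0
```

```bash
python3 - <<'E'
from h import *
p,r=now()
def arc(f,r=231,off=-28): 
    return (12,145-r*np.cos(f)-15*np.sin(f),120+r*np.sin(f)-15*np.cos(f)+off)
go([(f,arc(f),58) for f in (.3,.45,.6,.75,.9,1.0)],(p,r))
save(vision.camera("scene"),"s3.png",(150,60,420,280),2.7)
E
```

```text
t 11.45 tip bed [ 11.9 -79.7 146.6] F [0.02 0.15 0.63] q [-0.49  0.07  2.25  1.74  0.53 -0.57] open -0.0009470236682229945
0.3 xyz [-1.0, 0.0, 0.0] rot [-0.001, 0.001, 0.004]
0.45 xyz [28.0, -10.0, -17.0] rot [-0.001, 0.001, 0.004]
0.6 xyz [54.0, -25.0, -34.0] rot [-0.001, 0.001, 0.004]
0.75 xyz [78.0, -45.0, -49.0] rot [-0.001, 0.001, 0.004]
0.9 xyz [100.0, -69.0, -62.0] rot [-0.001, 0.001, 0.004]
1.0 xyz [112.0, -87.0, -70.0] rot [-0.001, 0.001, 0.004]
```

View pics/s3.png

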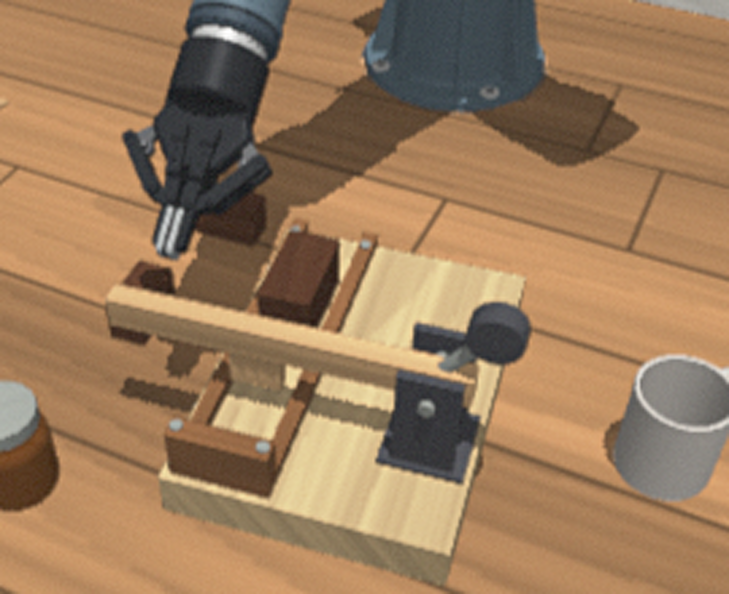

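```bash
python3 - <<'E'
from h import *
p,r=now();im=vision.camera("scene");K=im["camera_matrix"];E=im["extrinsics"]
def proj(w): c=E[:3,:3].T@(w-E[:3,3]);q=K@c;return (q[:2]/q[2]).round(1),c[2].round(3)
for t in (0,TA,.03): print(t,proj(p+r.as_matrix()[:,2]*t))
P=pts(im)
for v in range(144,160,2):
  for u in (209,211,213,215):
    w=P[v,u]; print((u,v),(r.inv().apply(w-p)*1000).round(0), end=" ")
  print()
# bar check
for pt in [(-10,-95,135),(10,-120,135)]: print(proj(O+B.apply(np.array(pt)/1000)))
E
```

```text
t 11.5 tip bed [ 12.7 -79.7 148.4] F [1.16 0.81 0.82] q [-0.49  0.07  2.25  1.74  0.53 -0.57] open -0.0041849704199734715
0 (array([207.9, 162.2]), np.float64(0.855))
0.019 (array([205.4, 170.6]), np.float64(0.852))
0.03 (array([203.9, 175.5]), np.float64(0.849))
(209, 144) [  6.   7. -38.] (211, 144) [ 10.   1. -38.] (213, 144) [ 11.  -3. -38.] (215, 144) [ 12.  -8. -39.] 
(209, 146) [ 10.   4. -32.] (211, 146) [ 11.  -0. -33.] (213, 146) [  9.  -4. -34.] (215, 146) [ 11.  -9. -35.] 
(209, 148) [ 10.   3. -28.] (211, 148) [  9.  -1. -29.] (213, 148) [ 11.  -6. -30.] (215, 148) [  7.  -9. -32.] 
(209, 150) [ 12.   1. -23.] (211, 150) [ 12.  -3. -24.] (213, 150) [  9.  -7. -26.] (215, 150) [  6. -10. -28.] 
(209, 152) [ 10.   1. -20.] (211, 152) [  9.  -3. -21.] (213, 152) [ 12.  -9. -21.] (215, 152) [  1.  -9. -25.] 
(209, 154) [  1.   3. -18.] (211, 154) [  6.  -4. -17.] (213, 154) [  7.  -8. -18.] (215, 154) [ -7.  -7. -22.] 
(209, 156) [-230.   91.  -69.] (211, 156) [-235.   87.  -72.] (213, 156) [-232.   81.  -72.] (215, 156) [ -8.  -8. -18.] 
(209, 158) [-228.   89.  -63.] (211, 158) [-228.   83.  -64.] (213, 158) [-224.   76.  -65.] (215, 158) [-227.   72.  -67.] 
(array([203.8, 166.8]), np.float64(0.88))
(array([189.4, 170.5]), np.float64(0.872))
```

```bash
python3 - <<'E'
from h import *
p,r=now()
im=vision.camera("scene");K=im["camera_matrix"];E=im["extrinsics"]
w=O+B.apply(np.array([-50.3,-82.3,65.2])/1000);c=E[:3,:3].T@(w-E[:3,3]);q=K@c;print("s1 tip claimed",q[:2]/q[2],"seen ~222,162")
for n in("scene","top"):
    im=vision.camera(n);P=pts(im).reshape(-1,3);T=r.inv().apply(P-p)*1000
    s=(abs(T[:,0])<16)&(abs(T[:,1])<22)&(T[:,2]>-60)&(T[:,2]<40)&(im["depth"].ravel()>0)
    print(n,s.sum(),np.histogram(T[s,2],np.arange(-60,45,5)))
    if n=="scene":
        b=B.inv().apply(P-O)*1000; m=(abs(b[:,1]+90)<15)&(b[:,2]>126)&(b[:,2]<145)&(abs(b[:,0])<40);print("bar x pct",np.percentile(b[m,0],[2,50,98]),np.median(b[m,2]))
E
```

```text
t 11.55 tip bed [ 12.6 -79.9 147.9] F [-0.33 -0.5   0.4 ] q [-0.49  0.07  2.25  1.74  0.53 -0.57] open 0.002294101873949227
s1 tip claimed [218.89208932 178.5053384 ] seen ~222,162
scene 386 (array([47, 31, 33, 32, 34, 35, 32, 30, 22,  0,  0,  0,  0,  0,  1, 19, 42,
       28,  0,  0]), array([-60, -55, -50, -45, -40, -35, -30, -25, -20, -15, -10,  -5,   0,
         5,  10,  15,  20,  25,  30,  35,  40]))
bar x pct [-7.59395941  6.85054609 12.80424827] 134.5544122968495
top 196 (array([18, 18, 23, 21, 21, 22, 16, 11,  0,  0,  0,  0,  0,  0,  2, 18, 25,
        1,  0,  0]), array([-60, -55, -50, -45, -40, -35, -30, -25, -20, -15, -10,  -5,   0,
         5,  10,  15,  20,  25,  30,  35,  40]))
```

Both cameras show the real fingertips at tool z ≈ -17 mm, not +19 mm, so the fingers passed short of the bar. I'll plan with the observed tip position and enter again.

```bash
sed -i 's/^TA=.*/TA=-.017/' h.py; python3 - <<'E'
from h import *
go([(3,(-70,-86,150),58),(9,(-70,-86,62),58)])
print();go([(9,(12,-86,62),58)],pose((-70,-86,62),58))
E
```

```text
t 11.7 tip bed [-18.7 -79.8 164.9] F [-0.04  0.13 -0.02] q [-0.49  0.08  2.25  1.74  0.53 -0.57] open 0.00037847415688147044
3 xyz [-40.0, 6.0, -36.0] rot [-0.002, 0.001, 0.004]
9 xyz [-114.0, 6.0, 11.0] rot [-0.002, 0.001, 0.004]

9 xyz [43.0, 0.0, 70.0] rot [0.0, 0.0, 0.0]
```

Emit:
play_rows:
  xyz:
    - [-13,2,-12]
    - [-26,4,-24]
    - [-40,6,-36]
    - [-52,6,-30]
    - [-64,6,-22]
    - [-77,6,-14]
    - [-89,6,-6]
    - [-102,6,3]
    - [-114,6,11]
    - [-114,6,11]
  rot:
    - [0,0,0]
    - [0,0,0]
    - [0,0,0]
    - [0,0,0]
    - [0,0,0]
    - [0,0,0]
    - [0,0,0]
    - [0,0,0]
    - [0,0,0]
    - [0,0,0]
  grip: [0,0,0,0,0,0,0,0,0,0]

```text
time_s: 12.95
eef_pos: [0.5932, -0.0312, 0.0517]
eef_rot: [-0.035, 0.873, 0.063, 0.482]
wrist_force: [-0.1, -1.2, -0.0]
opening: -0.002
grasp_force: 0.0
```

```bash
python3 - <<'E'
from h import *
go([(9,(12,-86,62),58)])
E
```

```text
t 12.95 tip bed [-70.5 -85.7  60.8] F [-0.13 -1.22 -0.03] q [-0.6   0.33  2.34  2.07  0.71 -1.08] open -0.0022069796311276453
9 xyz [45.0, 1.0, 69.0] rot [-0.003, 0.004, 0.002]
```

Emit:
play_rows:
  xyz:
    - [5,0,7]
    - [10,0,15]
    - [15,0,23]
    - [20,0,31]
    - [25,0,39]
    - [30,0,47]
    - [35,0,55]
    - [40,0,62]
    - [45,1,69]
    - [45,1,69]
  rot:
    - [0,0,0]
    - [0,0,0]
    - [0,0,0]
    - [0,0,0]
    - [0,0,0]
    - [0,0,0]
    - [0,0,0]
    - [0,0,0]
    - [0,0,0]
    - [0,0,0]
  grip: [0,0,0,0,0,0,0,0,0,0]

```text
time_s: 14.2
eef_pos: [0.6765, -0.0208, 0.0554]
eef_rot: [-0.034, 0.872, 0.064, 0.484]
wrist_force: [0.8, -0.3, 0.5]
opening: -0.0
grasp_force: 0.0
```

```bash
cat >> h.py <<'E'
def arc(f,r=231,off=-28): 
    return (12,145-r*np.cos(f)-15*np.sin(f),120+r*np.sin(f)-15*np.cos(f)+off)
E
python3 - <<'E'
from h import *
go([(f,arc(f),58) for f in (0,.15,.3,.45,.6,.75,.9,1.0)])
save(vision.camera("scene"),"s4.png",(150,60,420,280),2.7)
E
```

```text
t 14.2 tip bed [ 13.4 -87.   64.4] F [ 0.8  -0.27  0.49] q [-0.45  0.42  2.16  2.15  0.6  -1.02] open -0.00031568708386047747
0 xyz [10.0, -1.0, -8.0] rot [-0.002, 0.0, 0.005]
0.15 xyz [39.0, -1.0, -26.0] rot [-0.002, 0.0, 0.005]
0.3 xyz [68.0, -7.0, -44.0] rot [-0.002, 0.0, 0.005]
0.45 xyz [97.0, -17.0, -62.0] rot [-0.002, 0.0, 0.005]
0.6 xyz [123.0, -32.0, -78.0] rot [-0.002, 0.0, 0.005]
0.75 xyz [147.0, -52.0, -93.0] rot [-0.002, 0.0, 0.005]
0.9 xyz [169.0, -76.0, -107.0] rot [-0.002, 0.0, 0.005]
1.0 xyz [181.0, -94.0, -114.0] rot [-0.002, 0.0, 0.005]
```

View pics/s4.png

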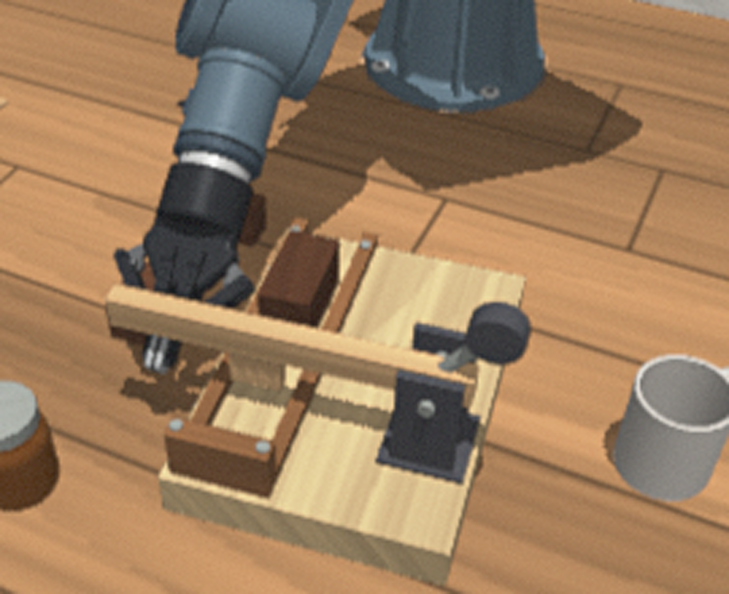

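```bash
python3 - <<'E'
from h import *
p,r=now()
im=vision.camera("scene");K=im["camera_matrix"];E=im["extrinsics"]
for t in (-.017,0,.019,.03):
    w=p+r.as_matrix()[:,2]*t;c=E[:3,:3].T@(w-E[:3,3]);q=K@c;print(t,(q[:2]/q[2]).round(1))
P=pts(im).reshape(-1,3);T=r.inv().apply(P-p)*1000;b=B.inv().apply(P-O)*1000
s=(abs(T[:,0])<20)&(abs(T[:,1])<70)&(T[:,2]>-90)&(T[:,2]<60)&(b[:,2]>20)&(b[:,1]<-52)&((b[:,0]>12)|(b[:,0]<-12))
for lo in range(-90,60,10):
    m=s&(T[:,2]>=lo)&(T[:,2]<lo+10)
    if m.sum(): print(lo,m.sum(),"y",np.percentile(T[m,1],[2,98]).round(),"x",np.percentile(T[m,0],[2,98]).round(),"bed x",np.percentile(b[m,0],[2,98]).round(),"bed z",np.percentile(b[m,2],[2,98]).round())
E
```

```text
t 14.25 tip bed [ 12.8 -86.8  64. ] F [-0.18  0.57  1.01] q [-0.45  0.42  2.16  2.15  0.6  -1.02] open 0.0042714546692801635
-0.017 [206.5 197.2]
0 [204.3 204.4]
0.019 [201.9 212.5]
0.03 [200.5 217.2]
-90 110 y [-30.  44.] x [-12.  19.] bed x [-55. -32.] bed z [ 92. 117.]
-80 2 y [ 4. 35.] x [13. 14.] bed x [-33. -33.] bed z [109. 110.]
-50 1 y [-15. -15.] x [-6. -6.] bed x [-15. -15.] bed z [74. 74.]
-30 12 y [-8.  5.] x [ 8. 13.] bed x [12. 16.] bed z [73. 78.]
-20 12 y [-9.  3.] x [-0. 11.] bed x [12. 17.] bed z [64. 75.]
```

The tips (crop pixel (152,368)) now project past the bar where predicted, with the bar above the fingers and the knuckles 20 mm short of it. Next I'll raise.

Emit:
play_rows:
  xyz:
    - [4,0,-3]
    - [8,0,-6]
    - [13,0,-10]
    - [19,0,-13]
    - [26,0,-17]
    - [33,0,-22]
    - [41,-1,-27]
    - [50,-3,-33]
    - [59,-5,-38]
    - [68,-7,-44]
  rot:
    - [0,0,0]
    - [0,0,0]
    - [0,0,0]
    - [0,0,0]
    - [0,0,0]
    - [0,0,0]
    - [0,0,0]
    - [0,0,0]
    - [0,0,0]
    - [0,0,0]
  grip: [0,0,0,0,0,0,0,0,0,0]

```text
time_s: 15.55
eef_pos: [0.6737, -0.0138, 0.1369]
eef_rot: [-0.034, 0.872, 0.063, 0.484]
wrist_force: [-0.2, -0.5, -0.8]
opening: -0.0
grasp_force: 0.3
```

```bash
python3 - <<'E'
from h import *
p,r=now()
go([(f,arc(f),58) for f in (.3,.45,.6,.75,.9,1.0)],(p,r))
im=vision.camera("scene");b=B.inv().apply(pts(im).reshape(-1,3)-O)*1000
m=(abs(b[:,0])<12)&(b[:,1]<0)&(b[:,1]>-130)&(b[:,2]>110)&(b[:,2]<330)
for lo in range(-130,0,20):
    k=m&(b[:,1]>=lo)&(b[:,1]<lo+20)
    if k.sum():print(lo,k.sum(),np.percentile(b[k,2],[10,50,90]).round())
E
```

```text
t 15.55 tip bed [ 11.5 -79.7 145.9] F [-0.24 -0.51 -0.78] q [-0.44  0.19  2.19  1.86  0.51 -0.67] open -0.0002884283857146978
0.3 xyz [0.0, 0.0, 0.0] rot [-0.002, 0.0, 0.004]
0.45 xyz [28.0, -10.0, -17.0] rot [-0.002, 0.0, 0.004]
0.6 xyz [55.0, -25.0, -34.0] rot [-0.002, 0.0, 0.004]
0.75 xyz [79.0, -45.0, -49.0] rot [-0.002, 0.0, 0.004]
0.9 xyz [100.0, -69.0, -62.0] rot [-0.002, 0.0, 0.004]
1.0 xyz [113.0, -87.0, -70.0] rot [-0.002, 0.0, 0.004]
-130 7 [184. 188. 192.]
-110 142 [185. 205. 211.]
-90 216 [157. 190. 206.]
-70 175 [158. 193. 200.]
-50 153 [168. 189. 194.]
-30 210 [129. 174. 188.]
-10 124 [124. 159. 182.]
```

The bar is rising with the fingers, so I'll continue.

Emit:
play_rows:
  xyz:
    - [5,-1,-3]
    - [10,-3,-6]
    - [16,-5,-10]
    - [22,-7,-14]
    - [28,-10,-17]
    - [34,-13,-21]
    - [39,-16,-25]
    - [45,-19,-28]
    - [50,-22,-31]
    - [55,-25,-34]
  rot:
    - [0,0,0]
    - [0,0,0]
    - [0,0,0]
    - [0,0,0]
    - [0,0,0]
    - [0,0,0]
    - [0,0,0]
    - [0,0,0]
    - [0,0,0]
    - [0,0,0]
  grip: [0,0,0,0,0,0,0,0,0,0]

```text
time_s: 16.85
eef_pos: [0.6702, 0.0115, 0.2008]
eef_rot: [-0.034, 0.873, 0.063, 0.483]
wrist_force: [0.6, -0.9, -0.4]
opening: 0.0
grasp_force: 0.2
```

```bash
python3 - <<'E'
from h import *
go([(f,arc(f),58) for f in (.6,.75,.9,1.0,1.1)])
save(vision.camera("scene"),"s5.png",(150,20,420,280),2.2)
E
```

```text
t 16.85 tip bed [ 11.6 -54.2 209.8] F [ 0.61 -0.9  -0.43] q [-0.38  0.01  2.19  1.58  0.44 -0.31] open 0.0002191779815215541
0.6 xyz [0.0, -0.0, 0.0] rot [-0.002, 0.001, 0.004]
0.75 xyz [25.0, -20.0, -15.0] rot [-0.002, 0.001, 0.004]
0.9 xyz [46.0, -44.0, -28.0] rot [-0.002, 0.001, 0.004]
1.0 xyz [59.0, -62.0, -36.0] rot [-0.002, 0.001, 0.004]
1.1 xyz [69.0, -81.0, -43.0] rot [-0.002, 0.001, 0.004]
```

View pics/s5.png

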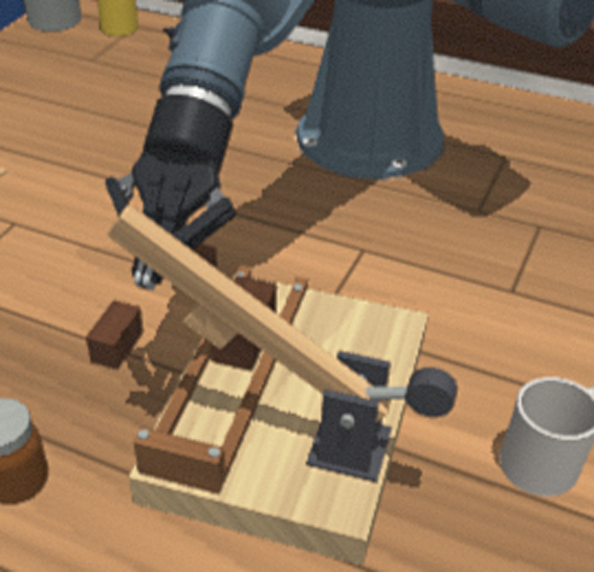

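The bar is about 0.65 rad up, resting on the fingers at (150,270). Next I'll take it past balance.

Emit:
play_rows:
  xyz:
    - [6,-4,-3]
    - [12,-9,-7]
    - [18,-14,-11]
    - [24,-19,-15]
    - [30,-25,-18]
    - [36,-32,-22]
    - [42,-39,-25]
    - [48,-47,-29]
    - [54,-54,-32]
    - [59,-62,-36]
  rot:
    - [0,0,0]
    - [0,0,0]
    - [0,0,0]
    - [0,0,0]
    - [0,0,0]
    - [0,0,0]
    - [0,0,0]
    - [0,0,0]
    - [0,0,0]
    - [0,0,0]
  grip: [0,0,0,0,0,0,0,0,0,0]

```text
time_s: 18.15
eef_pos: [0.6622, 0.0731, 0.2699]
eef_rot: [-0.034, 0.872, 0.063, 0.483]
wrist_force: [-0.4, -0.3, -0.6]
opening: 0.002
grasp_force: 0.0
```

```bash
cat >> h.py <<'E'
def barang():
    im=vision.camera("scene");P=pts(im);b=B.inv().apply(P.reshape(-1,3)-O)*1000;y=b[:,1]-145;z=b[:,2]-120
    a=np.arctan2(z,-y);rr=np.hypot(y,z);C=im["color"].reshape(-1,3).astype(int)
    m=(abs(b[:,0])<13)&(rr>180)&(rr<275)&(a>.02)&(a<1.7)&(C[:,0]>C[:,2]+30)
    if m.sum():print("bar ang",m.sum(),np.percentile(a[m],[10,50,90]).round(2))
    T=b[(C[:,:].max(1)<90)&(C[:,0]>C[:,2]+12)&(b[:,2]>96)&(b[:,2]<104)&(abs(b[:,1])<32)&(b[:,0]>-170)&(b[:,0]<76)]
    if len(T):print("blank top x",np.percentile(T[:,0],[2,50,98]).round(1),"y",np.median(T[:,1]).round(1),len(T))
E
python3 - <<'E'
from h import *
p,r=now();barang()
go([(9,(-60,-20,270),50)],(p,r))
E
```

```text
t 18.15 tip bed [ 12.3   7.9 279. ] F [-0.41 -0.28 -0.6 ] q [-0.23 -0.15  2.16  1.15  0.34  0.24] open 0.0024883390253454445
bar ang 991 [1.   1.08 1.12]
blank top x [-117.4  -86.8  -65.4] y -2.2 257
9 xyz [-48.0, 28.0, -57.0] rot [-0.002, -0.139, 0.004]
```

The bar is at about 1.05 rad, past balance. I'll draw the hand back and go behind the blank.

```bash
python3 - <<'E'
from h import *
go([(3,(-80,-10,280),50),(9,(-190,-2,200),25)])
E
```

```text
t 18.2 tip bed [ 12.5   8.7 279.9] F [0.39 0.29 0.35] q [-0.23 -0.15  2.16  1.15  0.34  0.24] open -0.00017738059451666304
3 xyz [-51.0, 18.0, -79.0] rot [-0.002, -0.14, 0.004]
9 xyz [-184.0, 10.0, -132.0] rot [-0.001, -0.576, 0.005]
```

Emit:
play_rows:
  xyz:
    - [-12,6,-20]
    - [-25,12,-45]
    - [-51,18,-79]
    - [-75,16,-88]
    - [-100,15,-97]
    - [-120,14,-106]
    - [-140,13,-115]
    - [-160,12,-122]
    - [-175,11,-128]
    - [-184,10,-132]
  rot:
    - [0,-0.04,0]
    - [0,-0.09,0]
    - [0,-0.14,0]
    - [0,-0.2,0]
    - [0,-0.27,0]
    - [0,-0.34,0]
    - [0,-0.4,0]
    - [0,-0.46,0]
    - [0,-0.52,0]
    - [0,-0.576,0.005]
  grip: [0,0,0,0,0,0,0,0,0,0]

```text
time_s: 19.45
eef_pos: [0.4555, 0.0328, 0.1831]
eef_rot: [-0.016, 0.974, 0.068, 0.214]
wrist_force: [0.0, 0.7, -0.4]
opening: -0.003
grasp_force: 0.0
```

```bash
python3 - <<'E'
from h import *
p,r=now();barang()
go([(5,(-215,-2,120),15),(9,(-215,-2,66),15)],(p,r))
E
```

```text
t 19.45 tip bed [-190.7   -3.1  198.5] F [ 0.01  0.66 -0.39] q [-0.34 -0.41  2.27  0.25  0.91  0.97] open -0.0032305062943739048
bar ang 985 [1.46 1.52 1.57]
blank top x [-141.2  -77.3  -64.6] y 23.2 69
5 xyz [-58.0, -1.0, 61.0] rot [-0.001, -0.171, -0.001]
9 xyz [-81.0, -1.0, 110.0] rot [-0.001, -0.171, -0.001]
```

Emit:
play_rows:
  xyz:
    - [-12,0,12]
    - [-24,-1,24]
    - [-36,-1,36]
    - [-47,-1,48]
    - [-58,-1,61]
    - [-64,-1,74]
    - [-70,-1,86]
    - [-76,-1,99]
    - [-81,-1,110]
    - [-81,-1,110]
  rot:
    - [0,-0.03,0]
    - [0,-0.07,0]
    - [0,-0.1,0]
    - [0,-0.14,0]
    - [0,-0.171,0]
    - [0,-0.171,0]
    - [0,-0.171,0]
    - [0,-0.171,0]
    - [0,-0.171,0]
    - [0,-0.171,0]
  grip: [0,0,0,0,0,0,0,0,0,0]

```text
time_s: 20.75
eef_pos: [0.4282, 0.0303, 0.0484]
eef_rot: [-0.01, 0.989, 0.069, 0.13]
wrist_force: [0.4, 0.4, -0.2]
opening: 0.001
grasp_force: 0.0
```

```bash
python3 - <<'E'
from h import *
p,r=now()
go([(9,(x,-2,68),15) for x in (-170,-100,-60,-28)],(p,r))
im=vision.camera("top");T=r.inv().apply(pts(im).reshape(-1,3)-p)*1000
s=(abs(T[:,0])<16)&(abs(T[:,1])<22)&(T[:,2]>-80)&(T[:,2]<40);print(s.sum(),T[s].max(0),T[s].min(0))
save(vision.camera("scene"),"s6.png",(150,20,420,280),2.2)
E
```

```text
t 20.75 tip bed [-215.4   -1.8   64.8] F [ 0.38  0.4  -0.19] q [-0.3  -0.09  2.3   0.18  0.7   1.01] open 0.001084832882315231
9 xyz [45.0, 0.0, 9.0] rot [-0.002, -0.0, -0.001]
9 xyz [112.0, 0.0, 27.0] rot [-0.002, -0.0, -0.001]
9 xyz [151.0, 0.0, 37.0] rot [-0.002, -0.0, -0.001]
9 xyz [182.0, 0.0, 45.0] rot [-0.002, -0.0, -0.001]
213 [15.72218584 21.79023927  9.66920549] [ -8.70365209 -21.8215824  -76.0937642 ]
```

View pics/s6.png

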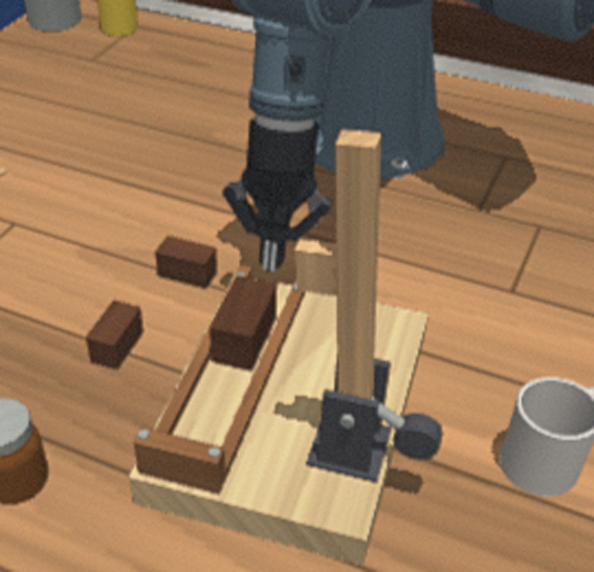

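The bar stands upright at (357,260), with the fingers behind the blank at (270,265). Next I'll push slowly.

Emit:
play_rows:
  xyz:
    - [6,0,1]
    - [12,0,2]
    - [18,0,4]
    - [24,0,5]
    - [30,0,6]
    - [35,0,7]
    - [40,0,8]
    - [45,0,9]
    - [50,0,11]
    - [55,0,12]
  rot:
    - [0,0,0]
    - [0,0,0]
    - [0,0,0]
    - [0,0,0]
    - [0,0,0]
    - [0,0,0]
    - [0,0,0]
    - [0,0,0]
    - [0,0,0]
    - [0,0,0]
  grip: [0,0,0,0,0,0,0,0,0,0]

```text
time_s: 22.1
eef_pos: [0.4849, 0.038, 0.0522]
eef_rot: [-0.01, 0.989, 0.069, 0.131]
wrist_force: [-1.1, -0.2, -0.6]
opening: -0.001
grasp_force: 0.5
```

```bash
python3 - <<'E'
from h import *
p,r=now();barang()
go([(9,(x,-2,68),15) for x in (-90,-40,-28)],(p,r))
E
```

```text
t 22.1 tip bed [-158.3   -2.1   68.6] F [-1.13 -0.21 -0.59] q [-0.24  0.04  2.17  0.15  0.69  1.09] open -0.0012908720390174195
bar ang 996 [1.46 1.52 1.57]
blank top x [-145.6  -65.6  -57.6] y 20.6 74
9 xyz [66.0, -0.0, 18.0] rot [-0.001, -0.002, -0.0]
9 xyz [114.0, -0.0, 31.0] rot [-0.001, -0.002, -0.0]
9 xyz [126.0, -0.0, 34.0] rot [-0.001, -0.002, -0.0]
```

Contact is made at about 1 N, and the blank's front is at about -57 mm. I'll continue.

Emit:
play_rows:
  xyz:
    - [6,0,2]
    - [12,0,3]
    - [18,0,5]
    - [24,0,7]
    - [30,0,8]
    - [36,0,10]
    - [42,0,12]
    - [48,0,13]
    - [54,0,15]
    - [60,0,16]
  rot:
    - [0,0,0]
    - [0,0,0]
    - [0,0,0]
    - [0,0,0]
    - [0,0,0]
    - [0,0,0]
    - [0,0,0]
    - [0,0,0]
    - [0,0,0]
    - [0,0,0]
  grip: [0,0,0,0,0,0,0,0,0,0]

```text
time_s: 23.4
eef_pos: [0.5469, 0.0466, 0.0527]
eef_rot: [-0.01, 0.989, 0.069, 0.131]
wrist_force: [-1.7, -0.1, -0.5]
opening: -0.004
grasp_force: 0.5
```

Emit:
play_rows:
  xyz:
    - [6,0,2]
    - [12,0,3]
    - [18,0,5]
    - [24,0,7]
    - [30,0,8]
    - [35,0,9]
    - [40,0,11]
    - [45,0,12]
    - [50,0,13]
    - [54,0,14]
  rot:
    - [0,0,0]
    - [0,0,0]
    - [0,0,0]
    - [0,0,0]
    - [0,0,0]
    - [0,0,0]
    - [0,0,0]
    - [0,0,0]
    - [0,0,0]
    - [0,0,0]
  grip: [0,0,0,0,0,0,0,0,0,0]

```text
time_s: 24.65
eef_pos: [0.6021, 0.0544, 0.0533]
eef_rot: [-0.01, 0.989, 0.069, 0.132]
wrist_force: [-1.3, -0.0, -1.2]
opening: -0.003
grasp_force: 0.5
```

```bash
python3 - <<'E'
from h import *
p,r=now();barang()
im=vision.camera("top");b=B.inv().apply(pts(im).reshape(-1,3)-O)*1000;C=im["color"].reshape(-1,3)
s=(b[:,2]>97)&(b[:,2]<103)&(abs(b[:,1])<27)&(b[:,0]<80)&(b[:,0]>-120);print("top",s.sum(),np.percentile(b[s,0],[2,98]))
go([(9,(x,-2,68),15) for x in (-30,-26,-22)],(p,r))
E
```

```text
t 24.65 tip bed [-39.9  -2.2  69.7] F [-1.34 -0.01 -1.16] q [-0.15  0.28  1.88  0.11  0.73  1.21] open -0.0031506522971066586
bar ang 995 [1.46 1.52 1.57]
blank top x [-29.1  47.4  60.3] y 20.4 86
top 549 [-22.29651311  56.60899771]
9 xyz [9.0, -0.0, 4.0] rot [-0.001, -0.003, -0.0]
9 xyz [13.0, -0.0, 5.0] rot [-0.001, -0.003, -0.0]
9 xyz [17.0, -0.0, 6.0] rot [-0.001, -0.003, -0.0]
```

Emit:
play_rows:
  xyz:
    - [2,0,0]
    - [4,0,1]
    - [6,0,1]
    - [8,0,2]
    - [9,0,2]
    - [10,0,3]
    - [11,0,3]
    - [12,0,3]
    - [12.5,0,3]
    - [13,0,3]
  rot:
    - [0,0,0]
    - [0,0,0]
    - [0,0,0]
    - [0,0,0]
    - [0,0,0]
    - [0,0,0]
    - [0,0,0]
    - [0,0,0]
    - [0,0,0]
    - [0,0,0]
  grip: [0,0,0,0,0,0,0,0,0,0]

```text
time_s: 26.0
eef_pos: [0.615, 0.0562, 0.0537]
eef_rot: [-0.01, 0.989, 0.069, 0.131]
wrist_force: [-0.6, 0.1, -0.7]
opening: 0.002
grasp_force: 0.5
```

Emit:
play_rows:
  xyz:
    - [0.5,0,0]
    - [1,0,0]
    - [1.5,0,0]
    - [2,0,0]
    - [2,0,0]
    - [2.5,0,0]
    - [2.5,0,0]
    - [3,0,0]
    - [3,0,0]
    - [3,0,0]
  rot:
    - [0,0,0]
    - [0,0,0]
    - [0,0,0]
    - [0,0,0]
    - [0,0,0]
    - [0,0,0]
    - [0,0,0]
    - [0,0,0]
    - [0,0,0]
    - [0,0,0]
  grip: [0,0,0,0,0,0,0,0,0,0]

```text
time_s: 27.25
eef_pos: [0.6179, 0.0566, 0.0546]
eef_rot: [-0.01, 0.989, 0.069, 0.132]
wrist_force: [-0.8, 0.1, -1.2]
opening: -0.0
grasp_force: 0.5
```

```bash
cat >> h.py <<'E'
def blank():
    im=vision.camera("scene");b=B.inv().apply(pts(im).reshape(-1,3)-O)*1000
    for zl,zh in((97,103),(92,97)):
        s=(b[:,2]>zl)&(b[:,2]<zh)&(abs(b[:,1])<20)&(b[:,0]<100)&(b[:,0]>-20)
        if s.sum():print(zl,s.sum(),np.percentile(b[s,0],[1,50,99]).round(1))
E
python3 - <<'E'
from h import *
now();barang();blank()
E
```

```text
t 27.25 tip bed [-24.   -2.2  71. ] F [-0.82  0.12 -1.18] q [-0.14  0.31  1.83  0.11  0.74  1.22] open -0.00018005469876873048
bar ang 987 [1.46 1.52 1.57]
blank top x [-35.2  61.6  75.7] y 24.7 78
97 605 [-13.1  33.6  81.8]
92 179 [-19.2  85.3  97. ]
```

Emit:
play_rows:
  xyz:
    - [0.3,0,0]
    - [0.6,0,0]
    - [0.9,0,0]
    - [1.2,0,0]
    - [1.5,0,0]
    - [1.8,0,0]
    - [2,0,0]
    - [2,0,0]
    - [2,0,0]
    - [2,0,0]
  rot:
    - [0,0,0]
    - [0,0,0]
    - [0,0,0]
    - [0,0,0]
    - [0,0,0]
    - [0,0,0]
    - [0,0,0]
    - [0,0,0]
    - [0,0,0]
    - [0,0,0]
  grip: [0,0,0,0,0,0,0,0,0,0]

```text
time_s: 28.6
eef_pos: [0.6187, 0.057, 0.0546]
eef_rot: [-0.01, 0.989, 0.069, 0.13]
wrist_force: [-5.7, -0.3, 0.2]
opening: -0.004
grasp_force: 2.9
```

The force rose to 5.7 N with no further travel, so the blank is at the stop. I'll back straight off and then up.

Emit:
play_rows:
  xyz:
    - [-3,0,-1]
    - [-8,0,-2]
    - [-16,0,-5]
    - [-28,0,-8]
    - [-42,0,-12]
    - [-58,0,-30]
    - [-74,0,-50]
    - [-90,0,-75]
    - [-105,0,-100]
    - [-120,0,-120]
  rot:
    - [0,0,0]
    - [0,0,0]
    - [0,0,0]
    - [0,0,0]
    - [0,0,0]
    - [0,0,0]
    - [0,0,0]
    - [0,0,0]
    - [0,0,0]
    - [0,0,0]
  grip: [0,0,0,0,0,0,0,0,0,0]

```text
time_s: 29.85
eef_pos: [0.4728, 0.0362, 0.1402]
eef_rot: [-0.009, 0.989, 0.069, 0.132]
wrist_force: [-0.7, -0.3, 0.9]
opening: 0.001
grasp_force: 0.0
```

```bash
python3 - <<'E'
from h import *
now();barang();blank();im=vision.camera("top");b=B.inv().apply(pts(im).reshape(-1,3)-O)*1000
s=(b[:,2]>97.5)&(b[:,2]<103)&(abs(b[:,1])<20)&(abs(b[:,0])<100);print(np.percentile(b[s,0],[1,50,99]))
save(vision.camera("scene"),"s7.png",(100,20,420,290),2)
E
```

```text
t 29.85 tip bed [-170.5   -2.2  156.6] F [-0.66 -0.29  0.87] q [-0.25 -0.16  2.14  0.13  0.92  1.12] open 0.0009749589114448366
bar ang 983 [1.46 1.52 1.57]
blank top x [-7.6 57.9 75.7] y 22.9 93
97 603 [-11.7  35.2  88.7]
92 174 [57.  85.8 97.6]
[-14.76392422  29.77640789  78.67856492]
```

View pics/s7.png

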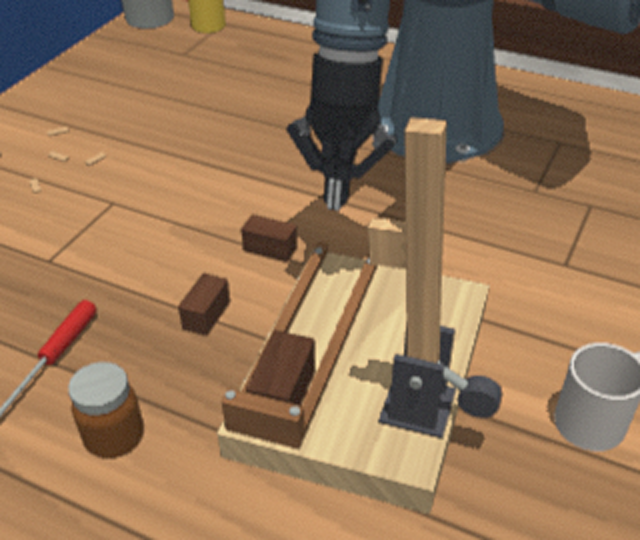

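The blank butts the stop at (280,375): its centre is at x ≈ 29.8 mm against a target of 30. The bar is up at (425,230), the hand is clear, and the mug, jar and screwdriver have not moved.

```bash
python3 -c "
from bench import ctrl;print(ctrl.hand_in())"
```

```text
the job is handed in; nothing more can be done
None
```

The job is handed in: the bar stands raised at its stop, the oak blank is against the end stop, the hand is clear, and the mug, jar and screwdriver were not touched; it took about 30 s of the 54 s allowed.

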